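Shut the moisture analyser's hood and hold the locking pin through both lugs

ROBOT

A 6-joint arm with a two-finger parallel gripper is mounted at the origin on the work surface. World frame = base frame: x ahead of the robot, y to its left, z up, the work surface at z = 0. Lengths are in m, angles in rad, forces in N, time in s.
With the tool pointing down it reaches from about 0.425 to 0.95 m from the base axis. Payload 3.5 kg.
Tool frame: the origin (TCP) lies on the centre line of the jaws, within the pads' length; the fingertips stand 8 mm ahead of it and the grasp point (between the pads) lies 11 mm behind it (bot.finger_overhang is the distance from the TCP to the fingertips, in m); z points along the fingers, y is the line along which they close (so a half turn about z gives the same grasp; the last joint's range is limited). The gripper opens to 85 mm and grips with 20 to 120 N. Pads are 22 mm wide; open, the fingers measure 114 mm over their backs; the gripper's body (76 mm by 85 mm) begins 54 mm behind the grasp point. The pads swing forward as they close: fully open they stand 13 mm farther back than shut.
Start: joints at [-1.304, 0.286, 1.577, -0, 1.279, -0.15], TCP at [0.273, -0.617, 0.239] pointing down, gripper open.
Joint ranges: [-2.77, 2.77], [-0.9, 2.22], [0.21, 2.48], [-1.53, 4.67], [0.24, 2.81], [-2.84, 2.84]. Speed limits (rad/s): [2.79, 2.79, 3.14, 3.14, 3.14, 3.14].

INTERFACE

Orientations are given as a unit quaternion [w, x, y, z].
In Python, from station import bot, eyes, order gives the robot as it stands. The module is installed in compiled form; this text tells all that it offers.
- The arm moves only by the tool play_rows, never from a script. Its argument "series" is a list of rows, each a list of 7 numbers: the turn, a rotation vector about the tool's x, y, z in units of 90 degrees (1.0 is 90 degrees), then the shift along the tool's x, y, z in units of 0.15 m (1.0 is 0.15 m), then the closure, from 0 (fully open) to 1 (shut). A call has 1 to 8 rows; each row shifts and turns the commanded pose from where the row before left it, along the tool's axes as they then stand; what a row does not reach is not made up. A row lasts 1/10 s, in which the tool goes at most 50 mm and 8.59 degrees, less where a joint would pass 70% of its speed; a pose out of reach is approached as far as the arm can. A call with a number of a shift or a turn outside -1 to 1 is refused whole. A call with a gripper value outside its range is refused whole. The fingers move at their own pace and stop on an object; "squeeze" is the grip in N (left out, the last holds). Time passes only in rows, so rows that do not move let the fingers close. It gives the time, the measured TCP pose, the force, the opening and the grip force at its end, in the units of the state.
- bot.read_state(): the state, without advancing time (a new reading comes with each control period).
- eyes.camera(name): name is "scene" or "top" or "wrist"; returns a dict with "color" (400x640x3 uint8, red, green, blue), "z_map" (400x640 float32, m along the optical axis (not along the pixel's ray), 0 where there is no reading), "K" (3x3 intrinsics, pixels), "k1" (the pictures are not rectified: a ray, as slopes to the right and down, at radius r is drawn at 1 + k1 r^2 times it, then the intrinsics apply), "R" (3x3) and "t" (3): a world point X has camera coordinates R X + t; the wrist camera has in their place "tool_from_camera" (4x4, takes a point from camera to tool coordinates, whose origin is the TCP and whose axes are the flange's). Camera axes: x right, y down, z forward; pixel columns grow to the right and rows downward; lengths in m; the calibration is good to about 2 mm. A picture is of the moment at which its call begins: read the wrist's pose just before it.
- order.sign_off(): hands the job in; it is judged then, once.
The state is a dict: "time": time; "qpos": joint angles; "joint_velocities": joint speeds; "tau": joint torques, N m; "tcp_pos": TCP position; "orientation": TCP orientation; "force": force on the tool from outside, world axes, zero at the start; "torque": the same for the moment, N m; "gripper_width": opening from 0.0 (shut) to 1.0 (fully open); "gripper_force": force on a finger pad.
Only numpy, scipy, OpenCV 4.12 (cv2) and the standard library are available. Lean on these libraries where they do the work, as an engineer would, in place of code of your own. Each camera call takes 0.05 s, during which the arm holds its last target. There are 200 camera calls.

TASK

The check weight is in the moisture analyser: push its hinged hood fully shut, then take the long locking pin (not the short one) out of the rack and thread it down through the hood's lug and on through the lug on the base below it. Stop with the tip showing below the lower lug and about 15 mm of bare shaft left between the pin's head and the upper lug, and finish still holding the pin there by its head, upright and still, so that a seal can be clipped on. Leave the short pin, the jar, the pan and the brush where they are.

Things in the scene. Friction and masses are not known exactly. Their poses are not given: they have to be found in the camera images.
- hood (a joint): hinge of the analyser's white hood, rad: 0 = fully shut (level), grows as the front rises; it starts 0.45 to 0.95 open. Stiff hinge: it stays where it is left and is pushed shut with 3 to 8 N down on its front lip
- hood_hinge (a point): middle of the hood's hinge line, at the rear end of the hood, 85 mm above the table; the hinge line is the y axis. Turns with the hood: when shut, x is level and points from the analyser's front to its rear. The hood is a box 180 mm long, 190 wide, 45 high, ahead of and above this point
- hood_lip (a point): centre of the upper face of the hood's front lip, a white shelf 32 mm deep, 90 wide, 8 thick, sticking out of the hood's front face; 196 mm ahead of (-x) and 12 mm above the hinge line in the hood's frame; shut, 97 mm above the table. The front face stands 16 mm behind it and rises 33 mm above it. Fingers pressing here from above settle into that corner. Axes as hood_hinge
- upper_hole (a point): centre of the upper mouth of the hole in the hood's lug, an aluminium plate 40 x 40 x 14 mm on the hood's left (+y) side. Hole 14.5 mm wide, 3 mm chamfer. Moves with the hood; shut, it is 125 mm above the table, exactly above lower_hole, its z axis up, and the hood's top is 5 mm higher, its side wall 25 mm from the hole's axis
- lower_hole (a point): mouth (centre, at the upper face) of the vertical hole in the lug on the analyser's base, the same plate and hole, 55 mm above the table and 70 mm below upper_hole when the hood is shut; open below (the table is 41 mm under the lug). z axis up; the x axis points from the front to the rear of the analyser
- pin_head (a point): centre of the long pin's head, halfway up: a black knob 24 mm in diameter, 40 high, on a steel shaft 12 mm in diameter, 118 long. 20 mm above the shoulder, 138 above the tip. At first the pin stands upright in a grey rack (60 x 120 x 50 mm high), its tip 8 mm above the table in a hole 42 deep, 70 mm from the short pin; which of the two holes varies
- pin_tip (a point): centre of the long pin's lower end face, on its axis; the last 8 mm taper from 12 to 6 mm in diameter. z axis = along the pin towards the head
- pin_shoulder (a point): on the long pin's axis at the underside of its head, 118 mm above the tip
- pin: the long pin, about 0.12 kg; origin at its tip, z along it towards the head
- short_pin_head (a point): centre of the head of the short pin in the rack's other hole: the same knob, but its shaft is only 65 mm long, so its head stands 53 mm lower; leave alone
- jar: clear jar with lid, 64 mm in diameter, 85 high; origin under its centre; leave alone
- pan: round steel sample pan, 90 mm in diameter, 16 high; origin under its centre; leave alone
- brush: cleaning brush lying on the table, about 0.2 m long; leave alone
Things that resemble listed ones, but are neither listed nor needed, are in the scene too. What is shaped like the pin but orange is not meant.

How it is judged:
By the outcome, as a careful person would: the job done as asked, in the order asked, and still so for the second after the job is handed in, while the arm keeps its last pose, push and grip.
It also fails if it takes over 64 s, if anything falls off the work surface, if the arm or the gripper's body presses on something with over 40 N, if the wrist force passes 120 N, or if a joint passes its speed limit or range.

## Working session

There is one attempt and no reset: what is moved stays moved. The work goes in short steps, Python scripts to look and compute and a tool call to move; the robot and the scene stay as the last step left them, time stands still between calls to the robot, and variables do not carry over. Pictures are saved under pics/ and viewed, at most 10 in all, crops included, and the job is handed in when it is done.

Besides the shell and the picture viewer there is one more tool, called after "Call:" in YAML: its name, and indented under it one key for each argument. play_rows: Moves the arm, as the interface text tells. Its arguments: {"type":"object","properties":{"series":{"type":"array"},"squeeze":{"type":"number"}},"required":["series"]}

```bash
mkdir -p pics; cat > h.py <<'E'
import numpy as np, cv2
from station import bot, eyes, order
from scipy.spatial.transform import Rotation as Rn
def rot(q): return Rn.from_quat([q[1],q[2],q[3],q[0]]).as_matrix()
def grab(name):
    s=bot.read_state(); c=eyes.camera(name)
    if name=="wrist":
        T=np.array(c["tool_from_camera"]); Rt=rot(s["orientation"])
        M=Rt@T[:3,:3]; o=Rt@T[:3,3]+np.array(s["tcp_pos"])
    else:
        M=np.array(c["R"]).T; o=-M@np.array(c["t"])
    c["M"]=M;c["o"]=o;return c
def rays(c,uv):
    uv=np.array(uv,float).reshape(-1,1,2)
    p=cv2.undistortPoints(uv,np.array(c["K"],float),np.array([c["k1"],0,0,0],float)).reshape(-1,2)
    return np.c_[p,np.ones(len(p))]
def pz(c,uv,z):
    d=rays(c,uv)@c["M"].T
    return c["o"]+d*((z-c["o"][2])/d[:,2])[:,None]
def pd(c,uv):
    uv=np.array(uv,int).reshape(-1,2)
    z=c["z_map"][uv[:,1],uv[:,0]]
    return c["o"]+(rays(c,uv)*z[:,None])@c["M"].T
def proj(c,X):
    x=(np.array(X,float).reshape(-1,3)-c["o"])@c["M"]
    p=x[:,:2]/x[:,2:]; r2=(p**2).sum(1,keepdims=True)
    p=p*(1+c["k1"]*r2); K=np.array(c["K"])
    return p*[K[0,0],K[1,1]]+[K[0,2],K[1,2]]
def tri(c1,u1,c2,u2):
    d=[c["M"]@rays(c,u)[0] for c,u in((c1,u1),(c2,u2))]; d=[v/np.linalg.norm(v) for v in d]
    A=np.c_[d[0],-d[1]]; s=np.linalg.lstsq(A,c2["o"]-c1["o"],rcond=None)[0]
    a=c1["o"]+s[0]*d[0]; b=c2["o"]+s[1]*d[1]; return (a+b)/2,np.linalg.norm(a-b)
def save(c,n,crop=None,f=1):
    im=c["color"][:,:,::-1]
    if crop: im=im[crop[1]:crop[3],crop[0]:crop[2]]
    cv2.imwrite("pics/"+n,cv2.resize(im,None,fx=f,fy=f,interpolation=cv2.INTER_CUBIC))
E
python3 - <<'E'
from h import *
s=bot.read_state(); print(s, bot.finger_overhang)
for n in("scene","top"):
    c=grab(n); save(c,n+"0.png",None,1.25); print(n,c["o"],c["M"][:,2],c["K"][0],c["k1"])
E
```

```text
{'time': 0.0, 'qpos': array([-1.30402866e+00,  2.87176255e-01,  1.57816028e+00, -1.70673506e-05,
        1.27857781e+00, -1.50009978e-01]), 'joint_velocities': array([ 0.00133938,  0.00063286, -0.00143425, -0.00093675,  0.00075095,
        0.0013645 ]), 'tau': array([-2.44926659e-04, -4.05986559e+01, -2.92622727e+01, -1.85387412e-04,
        5.93953970e-03, -6.25125381e-06]), 'tcp_pos': array([ 0.27310103, -0.61659982,  0.23794914]), 'orientation': array([-1.15839179e-03,  9.78364342e-01,  2.06886122e-01, -7.58854915e-05]), 'force': array([ 0.11597214, -0.06587304, -0.33615352]), 'torque': array([ 0.00613034, -0.02509827,  0.02617946]), 'gripper_force': 0.0, 'gripper_width': 0.9990644318011718} 0.008
scene [1.16081115 0.50075327 0.90255958] [-0.5317439  -0.45019197 -0.71733926] [441.70823084   0.         315.7390093 ] -0.026685187597440173
top [ 0.40743259 -0.00898008  1.13559454] [ 0.14203904  0.01751805 -0.98970603] [430.85516193   0.         322.00840068] -0.10375185948999334
```

View pics/scene0.png

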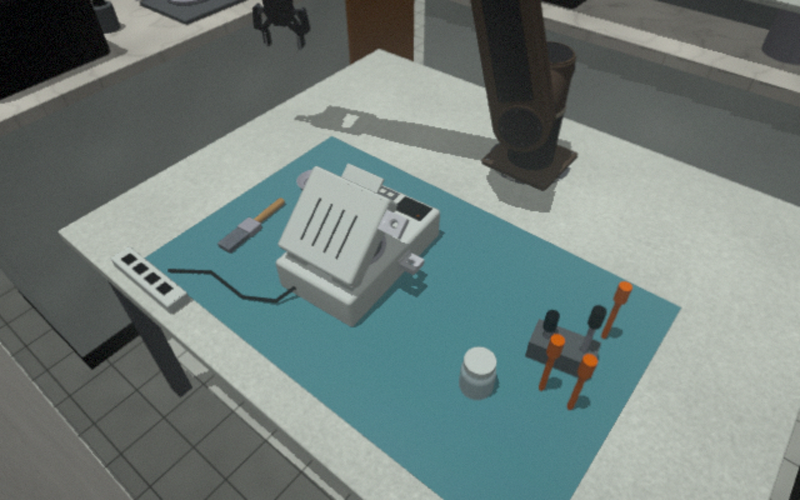

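View pics/top0.png

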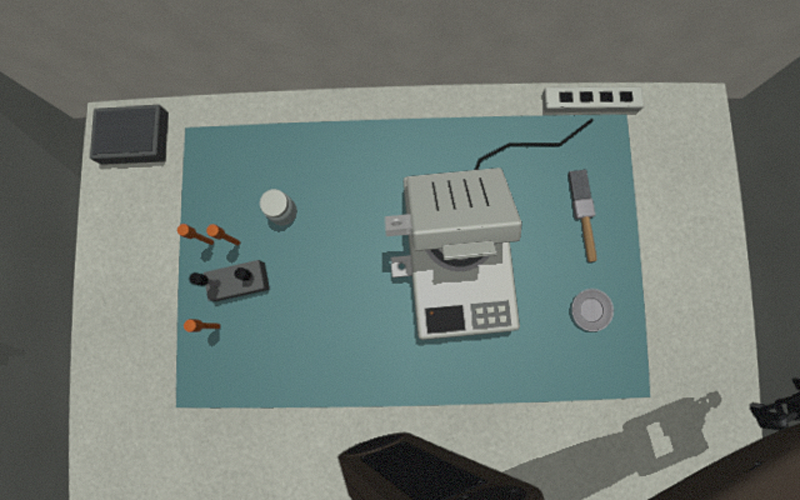

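Candidates in the 800×500 pictures:
- Long pin: black head at scene (597,317) / top (199,279). It's the taller one, with its shaft visible.
- Short pin: black head at scene (551,320) / top (243,273).
- Orange decoys: scene (623,290), (557,343), (588,365) / top (186,231), (215,231), (191,325).

I choose the tall black pin at the rack's outer end. The hood is open with its lip at top (470,248), the upper lug at top (397,224), and the lower lug at top (400,267) / scene (413,262).

```bash
python3 - <<'E'
from h import *
S=grab("scene");T=grab("top")
im=np.hstack([cv2.resize(S["color"][215:335,400:520],(400,400)),cv2.resize(T["color"][185:285,130:230],(400,400))])
im2=np.hstack([cv2.resize(S["color"][110:260,220:370],(400,400)),cv2.resize(T["color"][125:275,290:440],(400,400))])
cv2.imwrite("pics/crop1.png",np.vstack([im,im2])[:,:,::-1][:800].copy()); 
cv2.imwrite("pics/crop1.png",cv2.resize(np.vstack([im,im2])[:,:,::-1],(600,600)))
def blobs(c,roi):
    x0,y0,x1,y1=roi; p=c["color"][y0:y1,x0:x1]; m=(p.max(2)<45).astype(np.uint8)
    n,l,st,ce=cv2.connectedComponentsWithStats(m)
    return [(ce[i]+[x0,y0],st[i,4]) for i in range(1,n) if st[i,4]>30]
bs=blobs(S,(410,230,500,290));bt=blobs(T,(140,205,220,250))
print(bs,bt)
k=1/1.25
for nm,u,v in(("long",(597,317),(199,279)),("short",(551,320),(243,273)),("lower",(413,262),(400,267)),("upper",(393,225),(397,224))):
    print(nm,*tri(S,np.array(u)*k,T,np.array(v)*k), pd(S,[np.array(u)*k]),pd(T,[np.array(v)*k]))
for u in((445,250),(470,247),(495,244),(420,330),(515,327),(415,190)): print("top",u,pd(T,[np.array(u)*k]))
E
```

```text
[(array([439.96039604, 257.74257426]), np.int32(101)), (array([476.13953488, 255.74418605]), np.int32(86))] [(array([211.07142857, 221.72857143]), np.int32(70)), (array([194.35185185, 219.24074074]), np.int32(108)), (array([158.75892857, 223.19642857]), np.int32(112)), (array([187.13888889, 236.58333333]), np.int32(36))]
long [0.50731864 0.39506441 0.1453143 ] 0.002033510872332721 [[0.51839048 0.396203   0.15976463]] [[0.50580636 0.38481163 0.16933528]]
short [0.52224731 0.32591727 0.09521801] 0.0022415524659983323 [[0.53269152 0.32815844 0.1079515 ]] [[0.52184906 0.32032681 0.11261423]]
lower [0.53160442 0.01678556 0.05048974] 0.0018032358691185079 [[0.52648983 0.01263203 0.0456431 ]] [[0.5391922  0.01710781 0.00285778]]
upper [0.59146481 0.01608975 0.20086009] 0.00013719217459886852 [[ 0.49326183 -0.06904124  0.07894382]] [[0.5930919  0.01763069 0.19487395]]
top (445, 250) [[ 0.53984832 -0.06571993  0.22099862]]
top (470, 247) [[ 0.54525581 -0.10888284  0.22075136]]
top (495, 244) [[ 0.56996117 -0.17389371  0.0813465 ]]
top (420, 330) [[ 0.40743259 -0.00898008  1.13559454]]
top (515, 327) [[ 0.40678874 -0.20547464  0.08154856]]
top (415, 190) [[ 0.66399162 -0.01771994  0.15636121]]
```

View pics/crop1.png

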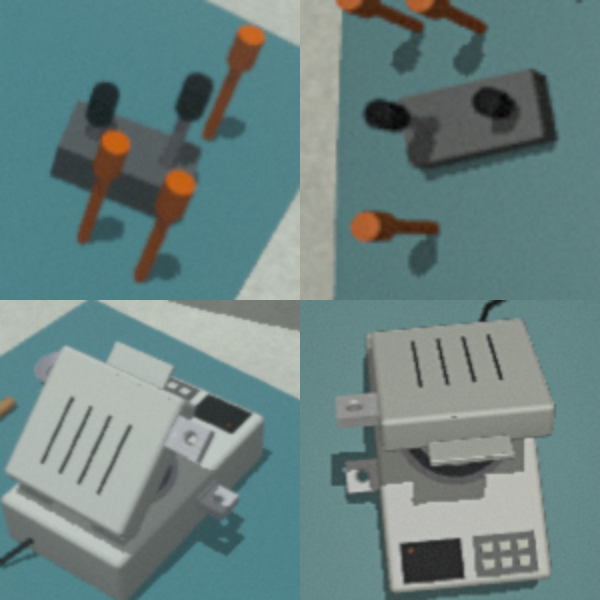

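The crop confirms it: in its upper panels the tall black pin, with its steel shaft showing, is at scene crop (195,97) / top crop (387,115). The lip shelf is at (472,450) in the lower right panel. Next are the analyser's yaw, the lip and the decoys' clearances.

```bash
python3 - <<'E'
from h import *
S=grab("scene");T=grab("top")
ys,xs=np.mgrid[190:215,345:405]; uv=np.c_[xs.ravel(),ys.ravel()]
P=pd(T,uv); m=(P[:,2]>.19)&(P[:,2]<.26)&(P[:,0]<.575)&(uv[:,1]>=194)
lip=P[m&(P[:,2]<.24)]; 
print("lip",m.sum(),np.percentile(lip,[5,50,95],axis=0).round(3))
# lip by image corners
for z in(.21,.23): print(pz(T,[(355,196),(395,192.5),(397.5,204),(356,207.5)],z).round(3))
# base front edge (z~.08) and rear hood edge direction
b=pz(T,[(335,271),(415,260)],.08); print("front edge",b.round(3),"yaw",-np.arctan2(b[1,0]-b[0,0],-(b[1,1]-b[0,1])))
def orange(c):
    p=cv2.cvtColor(c["color"],cv2.COLOR_RGB2HSV); m=cv2.inRange(p,(3,170,120),(18,255,255))
    n,l,st,ce=cv2.connectedComponentsWithStats(m); return [(ce[i].round(),st[i,4]) for i in range(1,n) if st[i,4]>30]
k=.8
for u,v in(((623,290),(186,231)),((557,343),(215,231)),((588,365),(191,325))):
  for w in((186,231),(215,231),(191,325)):
    X,e=tri(S,np.array(u)*k,T,np.array(w)*k)
    if e<.012: print("orange",u,w,X.round(3),round(e,4))
E
```

```text
lip 568 [[ 0.527 -0.145  0.211]
 [ 0.54  -0.098  0.224]
 [ 0.553 -0.054  0.232]]
[[ 0.55  -0.065  0.21 ]
 [ 0.556 -0.152  0.21 ]
 [ 0.53  -0.156  0.21 ]
 [ 0.525 -0.066  0.21 ]]
[[ 0.547 -0.063  0.23 ]
 [ 0.552 -0.149  0.23 ]
 [ 0.528 -0.153  0.23 ]
 [ 0.523 -0.065  0.23 ]]
front edge [[ 0.388 -0.018  0.08 ]
 [ 0.409 -0.213  0.08 ]] yaw -0.10843364155049692
orange (623, 290) (191, 325) [0.422 0.407 0.146] 0.0016
orange (557, 343) (215, 231) [0.598 0.367 0.146] 0.0032
orange (588, 365) (186, 231) [0.601 0.425 0.141] 0.0013
```

Call:
play_rows:
  series:
    - [0, 0, 0.076, 0, 0, -0.1, 1]
    - [0, 0, 0.076, 0, 0, -0.1, 1]
    - [0, 0, 0.076, 0, 0, -0.15, 1]
    - [0, 0, 0, 0.14, -0.234, 0, 1]
    - [0, 0, 0, 0.14, -0.234, 0, 1]
    - [0, 0, 0, 0.14, -0.234, 0, 1]
    - [0, 0, 0, 0.14, -0.234, 0, 1]
    - [0, 0, 0, 0.14, -0.234, 0, 1]

```text
time: 1.1
tcp_pos: [0.3683, -0.4343, 0.2919]
orientation: [0.0, 1.0, 0.029, 0.0]
force: [1.0, 0.3, 0.6]
gripper_width: 0.004
gripper_force: 0.0
```

Call:
play_rows:
  series:
    - [0, 0, 0, 0.14, -0.234, 0, 1]
    - [0, 0, 0, 0.14, -0.234, 0, 1]
    - [0, 0, 0, 0.14, -0.234, 0, 1]
    - [0, 0, 0, 0.14, -0.234, 0, 1]
    - [0, 0, 0, 0.14, -0.234, 0, 1]
    - [0, 0, 0, 0.14, -0.234, 0, 1]
    - [0, 0, 0, 0.1, -0.18, 0, 1]
    - [0, 0, 0, 0, 0, 0, 1]

```text
time: 1.9
tcp_pos: [0.4957, -0.1873, 0.292]
orientation: [-0.0, 0.999, 0.032, 0.0]
force: [-0.5, -0.6, 0.4]
gripper_width: -0.001
gripper_force: 0.0
```

Call:
play_rows:
  series:
    - [0, 0, 0, 0.08, -0.13, 0, 1]
    - [0, 0, 0, 0.08, -0.13, 0, 1]
    - [0, 0, 0, 0.08, -0.13, 0, 1]
    - [0, 0, 0, 0.08, -0.13, 0, 1]
    - [0, 0, 0, 0, 0, 0, 1]
    - [0, 0, 0, 0, 0, 0, 1]

```text
time: 2.5
tcp_pos: [0.5378, -0.1102, 0.2918]
orientation: [0.0, 1.0, 0.03, -0.0]
force: [0.3, -0.8, 0.3]
gripper_width: 0.006
gripper_force: 0.0
```

```bash
python3 - <<'E'
from h import *
W=grab("wrist");save(W,"w1.png",None,1.25);print(W["o"],W["M"],bot.read_state()["tcp_pos"],bot.read_state()["force"])
E
```

```text
[ 0.61566247 -0.10552128  0.42663047] [[ 5.85940463e-02 -9.50791049e-01 -3.04241875e-01]
 [-9.98281727e-01 -5.56309390e-02 -1.84062989e-02]
 [ 5.75283032e-04  3.04797604e-01 -9.52416972e-01]] [ 0.53766588 -0.11054931  0.29174665] [ 0.44824182 -0.24408327  0.96282756]
```

View pics/w1.png

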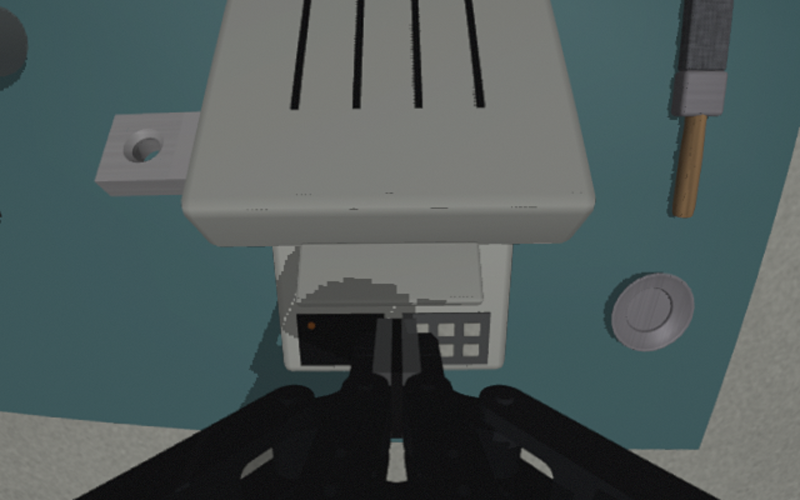

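The wrist view shows the lip shelf at (300–483, 243–303), square to the tool. The fingertips at (397,320) are above its front half, and the upper lug hole is at (143,147).

```bash
python3 - <<'E'
from h import *
W=grab("wrist");k=.8
for u in((325,250),(460,250),(470,296),(320,255),(143,120),(185,125),(120,178)): print(u,pd(W,[np.array(u)*k]).round(4))
a=pd(W,np.array([(320,250),(465,250)])*k); d=a[0]-a[1]; print("yaw",np.arctan2(-d[0],d[1]))
print(proj(W,[[.5377,-.1105,.2837]])/k)
E
```

```text
(325, 250) [[ 0.5483 -0.0747  0.2154]]
(460, 250) [[ 0.5523 -0.1412  0.2162]]
(470, 296) [[ 0.5346 -0.1458  0.2306]]
(320, 255) [[ 0.5456 -0.0722  0.2156]]
(143, 120) [[0.6059 0.0216 0.1974]]
(185, 125) [[ 0.6044 -0.002   0.2007]]
(120, 178) [[0.5799 0.0232 0.2192]]
yaw 0.06764608528663978
[[396.21186473 340.03428043]]
```

Call:
play_rows:
  series:
    - [0, 0, 0, 0.01, 0, 0.1, 1]
    - [0, 0, 0, 0.01, 0, 0.1, 1]
    - [0, 0, 0, 0, 0, 0.1, 1]
    - [0, 0, 0, 0, 0, 0.06, 1]
    - [0, 0, 0, 0, 0, 0.03, 1]
    - [0, 0, 0, -0.05, 0, 0.07, 1]
    - [0, 0, 0, -0.05, 0, 0.07, 1]
    - [0, 0, 0, -0.05, 0, 0.07, 1]

```text
time: 3.4
tcp_pos: [0.5189, -0.1113, 0.2023]
orientation: [0.001, 1.0, 0.029, 0.001]
force: [1.7, -1.1, 3.1]
gripper_width: 0.002
gripper_force: 1.6
```

Call:
play_rows:
  series:
    - [0, 0, 0, -0.03, 0, 0.06, 1]
    - [0, 0, 0, -0.03, 0, 0.06, 1]
    - [0, 0, 0, -0.03, 0, 0.06, 1]

```text
time: 3.7
tcp_pos: [0.5047, -0.1119, 0.1741]
orientation: [0.0, 1.0, 0.029, 0.0]
force: [0.5, -2.0, 2.7]
gripper_width: -0.002
gripper_force: 1.5
```

Call:
play_rows:
  series:
    - [0, 0, 0, -0.025, 0, 0.06, 1]
    - [0, 0, 0, -0.025, 0, 0.06, 1]
    - [0, 0, 0, -0.02, 0, 0.06, 1]
    - [0, 0, 0, -0.015, 0, 0.06, 1]
    - [0, 0, 0, -0.01, 0, 0.06, 1]
    - [0, 0, 0, -0.005, 0, 0.06, 1]

```text
time: 4.3
tcp_pos: [0.4894, -0.1124, 0.1198]
orientation: [-0.0, 1.0, 0.029, -0.001]
force: [-0.4, -2.0, 2.9]
gripper_width: 0.004
gripper_force: 1.3
```

Call:
play_rows:
  series:
    - [0, 0, 0, 0, 0, 0.04, 1]
    - [0, 0, 0, 0, 0, 0.03, 1]
    - [0, 0, 0, 0, 0, 0.02, 1]
    - [0, 0, 0, 0, 0, 0, 1]

```text
time: 4.7
tcp_pos: [0.4897, -0.112, 0.1064]
orientation: [-0.001, 1.0, 0.029, -0.0]
force: [0.4, -0.2, -0.0]
gripper_width: 0.002
gripper_force: 0.0
```

Call:
play_rows:
  series:
    - [0, 0, 0, 0, 0, 0.01, 1]
    - [0, 0, 0, 0, 0, 0.01, 1]
    - [0, 0, 0, 0, 0, 0, 1]

```text
time: 5.0
tcp_pos: [0.4903, -0.1122, 0.105]
orientation: [-0.0, 1.0, 0.029, -0.0]
force: [-1.8, 0.5, 4.4]
gripper_width: 0.002
gripper_force: 2.2
```

Call:
play_rows:
  series:
    - [0, 0, 0, 0, 0, 0.01, 1]
    - [0, 0, 0, 0, 0, 0.01, 1]
    - [0, 0, 0, 0, 0, 0, 1]

```text
time: 5.3
tcp_pos: [0.4903, -0.1123, 0.1049]
orientation: [-0.001, 1.0, 0.03, -0.001]
force: [-10.3, 4.3, 20.1]
gripper_width: -0.002
gripper_force: 10.0
```

Call:
play_rows:
  series:
    - [0, 0, 0, 0, 0, -0.1, 1]
    - [0, 0, 0, 0, 0, -0.3, 1]
    - [0, 0, 0, 0, 0, -0.3, 1]
    - [0, 0, 0, 0, -0.1, -0.3, 1]
    - [0, 0, 0, 0, -0.25, -0.2, 0.5]
    - [0, 0, 0, 0, -0.3, 0, 0.5]
    - [0, 0, 0, 0, -0.2, 0, 0.5]
    - [0, 0, 0, 0, 0, 0, 0.5]

```text
time: 6.1
tcp_pos: [0.4823, 0.0177, 0.2817]
orientation: [-0.0, 1.0, 0.032, 0.001]
force: [-0.4, -0.8, 0.2]
gripper_width: 0.502
gripper_force: 0.0
```

```bash
python3 - <<'E'
from h import *
W=grab("wrist");save(W,"w2.png",None,1.25);np.savez("w2.npz",**{k:np.array(v) for k,v in W.items()})
s=bot.read_state();print(W["o"],s["tcp_pos"],s["force"],s["gripper_width"]);print(proj(W,[[.5316,.0168,.125],[.5316,.0168,.055]])/.8)
E
```

```text
[0.55989377 0.02248548 0.41670269] [0.48248408 0.01615837 0.28135948] [-0.03743814  0.26731516  0.25266438] 0.4994353857018021
[[402.68526491 159.20115832]
 [401.53678328 150.44344013]]
```

View pics/w2.png

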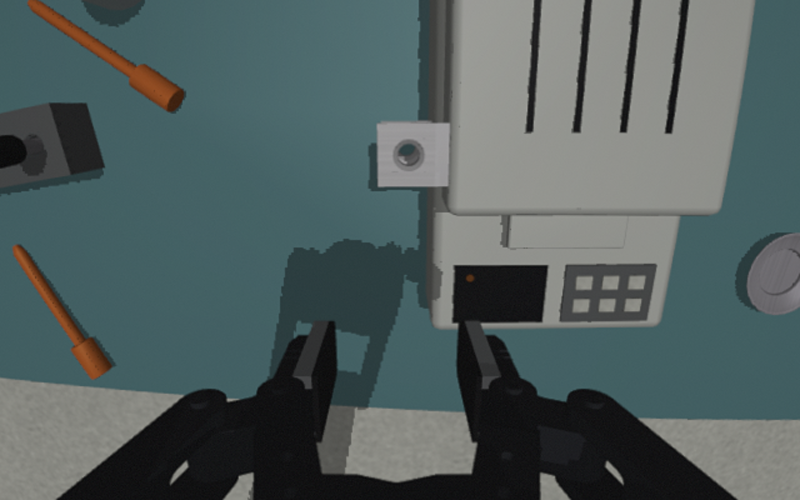

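The hood is shut. The upper lug's hole is at (409,154) and the lower lug is hidden underneath it. I'll measure the hole and work out the move to the pin.

```bash
cat >> h.py <<'E'
def hole(c,guess,r=16,f=8):
    x,y=[int(round(v)) for v in guess]
    g=cv2.cvtColor(c["color"][y-r:y+r+1,x-r:x+r+1],cv2.COLOR_RGB2GRAY)
    g=cv2.resize(g,None,fx=f,fy=f,interpolation=cv2.INTER_CUBIC)
    hi=np.percentile(g,70); m=(g<hi*0.9).astype(np.uint8)
    n,l,st,ce=cv2.connectedComponentsWithStats(m)
    b=[i for i in range(1,n) if st[i,0]>0 and st[i,1]>0 and st[i,0]+st[i,2]<g.shape[1] and st[i,1]+st[i,3]<g.shape[0]]
    i=max(b,key=lambda i:st[i,4]); k,_=cv2.findContours((l==i).astype(np.uint8),0,2)
    e=cv2.fitEllipse(cv2.convexHull(max(k,key=len))); cx,cy=e[0]
    return np.array([x-r+(cx+.5)/f-.5,y-r+(cy+.5)/f-.5]),np.array(e[1])/f
E
python3 - <<'E'
from h import *
W=dict(np.load("w2.npz"));u,ax=hole(W,(327,123.5),13);print(u,ax,pz(W,[u],.125))
print("yaw edge",np.diff(pz(W,np.array([(380,187),(446,187)])*.8,.125),axis=0),np.diff(pz(W,np.array([(462,213),(710,213)])*.8,.13),axis=0))
print("lug depth",pd(W,np.array([(385,175),(435,175),(435,130),(560,180)])*.8).round(4))
print("pin/rack depth", proj(W,[[.507,.395,.146]]))
E
```

```text
[326.71442604 123.20902824] [24.02287102 24.58498383] [[0.53511036 0.01337258 0.125     ]]
yaw edge [[ 0.00274183 -0.04304676  0.        ]] [[ 0.01167135 -0.16906706  0.        ]]
lug depth [[ 0.5209  0.0276  0.1257]
 [ 0.523  -0.0047  0.1259]
 [ 0.5511 -0.0024  0.1244]
 [ 0.526  -0.0846  0.1316]]
pin/rack depth [[-114.37352936  141.3374268 ]]
```

Call:
play_rows:
  series:
    - [0, 0, 0, -0.01, -0.25, 0, 0.3]
    - [0, 0, 0, -0.01, -0.25, 0, 0.3]
    - [0, 0, 0, -0.01, -0.25, 0, 0.3]
    - [0, 0, 0, -0.01, -0.25, 0, 0.3]
    - [0, 0, 0, -0.01, -0.25, 0, 0.3]
    - [0, 0, 0, 0, -0.25, 0, 0.3]
    - [0, 0, 0, 0, -0.25, 0, 0.3]
    - [0, 0, 0, 0, -0.25, 0, 0.3]

```text
time: 6.95
tcp_pos: [0.4581, 0.3144, 0.2809]
orientation: [0.0, 1.0, 0.029, 0.0]
force: [0.5, -0.4, -0.1]
gripper_width: 0.7
gripper_force: 0.0
```

Call:
play_rows:
  series:
    - [0, 0, 0, 0, -0.25, 0, 0.3]
    - [0, 0, 0, 0, -0.25, 0, 0.3]
    - [0, 0, 0, 0, 0, 0, 0.3]
    - [0, 0, 0, 0, 0, 0, 0.3]

```text
time: 7.35
tcp_pos: [0.4536, 0.3883, 0.2805]
orientation: [0.001, 1.0, 0.03, -0.0]
force: [0.1, -0.4, -0.0]
gripper_width: 0.702
gripper_force: 0.0
```

```bash
python3 - <<'E'
from h import *
W=grab("wrist");save(W,"w3.png",None,1.25);np.savez("w3.npz",**{k:np.array(v) for k,v in W.items()})
s=bot.read_state();print(W["o"],s["tcp_pos"],s["orientation"],s["gripper_width"]);print(proj(W,[[.507,.395,.146]])/.8)
E
```

```text
[0.53150505 0.39309738 0.41530583] [0.45371575 0.3877022  0.28064377] [ 5.52034288e-04  9.99580561e-01  2.89536601e-02 -2.88482008e-04] 0.70013388468803
[[390.03843717 154.59228317]]
```

View pics/w3.png

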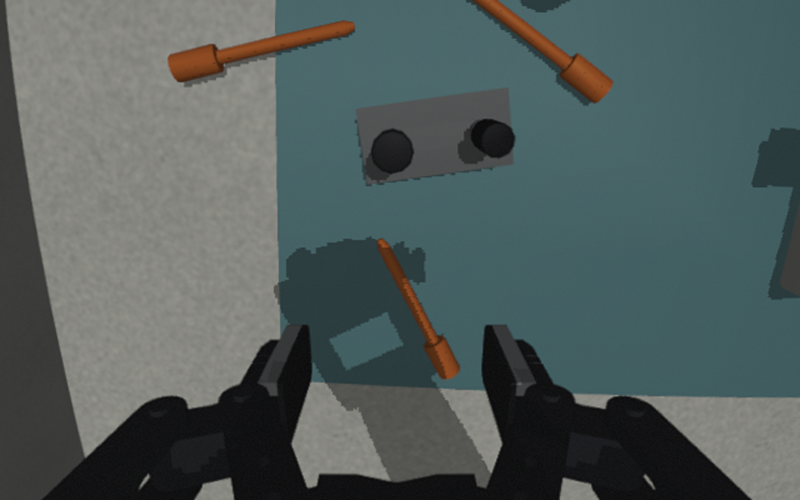

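The long pin's head is at (392,150) in the wrist view, the larger and nearer black disc. The short pin is at (493,138), and orange decoys are at (443,358), (195,63) and (590,80).

```bash
python3 - <<'E'
from h import *
W=dict(np.load("w3.npz"));k=.8
print(pd(W,np.array([(443,358),(385,250),(195,63),(345,28),(590,80),(500,10),(393,150),(385,140),(493,138)])*k).round(3))
P=pd(W,np.array([(x,y) for y in range(85,165) for x in range(280,345)]))
top=P[(P[:,2]>.160)&(P[:,2]<.175)]; print("top disc",len(top),np.median(top,0),(top.max(0)+top.min(0))/2)
g=W["color"].max(2); m=(g[95:145,290:335]<38).astype(np.uint8); n,l,st,ce=cv2.connectedComponentsWithStats(m)
i=1+st[1:,4].argmax(); print(st[i],ce[i]+[290,95])
T=grab("top"); p=np.array([158.76,223.2]); print(T["color"][218:229,150:168].max(2)[::3])
u=(392*k,150*k); print(tri(W,u,T,(199*k-2.5,279*k-.5)), pz(W,[u],.166))
E
```

```text
[[0.301 0.333 0.024]
 [0.406 0.396 0.011]
 [0.563 0.561 0.024]
 [0.597 0.439 0.012]
 [0.568 0.233 0.026]
 [0.618 0.313 0.014]
 [0.511 0.394 0.166]
 [0.516 0.398 0.166]
 [0.519 0.329 0.114]]
top disc 894 [0.51092612 0.39404943 0.16609997] [0.51039508 0.39398041 0.16564347]
[  7   8  34  36 850] [313.01294118 121.49764706]
[[127 122 104  66  33  28  26  26  29  35  32  48  83  80  86  98  95  97]
 [123  93  36  23  29  33  26  36  34  30  40  23  22  17  11  28  60  96]
 [127 110  73  39  24  15  31  25  36  27  26  22  17  13  26  18  38  53]
 [124 126 126 127 120 114 107 100  85  76  43  37  31  57  65  83  87  80]]
(array([0.50923909, 0.39458613, 0.15743631]), np.float64(0.0031021630027395445)) [[0.51135249 0.39392543 0.166     ]]
```

Call:
play_rows:
  series:
    - [0, 0, 0, 0.2, -0.01, 0, 0.3]
    - [0, 0, 0, 0.184, -0.01, 0.1, 0.3]
    - [0, 0, 0, 0, 0, 0.2, 0.3]
    - [0, 0, 0, 0, 0, 0.2, 0.3]
    - [0, 0, 0, 0, 0, 0.2, 0.3]
    - [0, 0, 0, 0, 0, 0.14, 0.3]
    - [0, 0, 0, 0, 0, 0.1, 0.3]
    - [0, 0, 0, 0, 0, 0, 0.3]

```text
time: 8.25
tcp_pos: [0.5096, 0.3932, 0.1377]
orientation: [0.001, 1.0, 0.029, -0.002]
force: [-0.2, 0.3, -0.0]
gripper_width: 0.7
gripper_force: 0.0
```

Call:
play_rows:
  series:
    - [0, 0, 0, 0.007, 0, 0, 0.6]
    - [0, 0, 0, 0, 0, 0, 0.8]
    - [0, 0, 0, 0, 0, 0, 1]
    - [0, 0, 0, 0, 0, 0, 1]
    - [0, 0, 0, 0, 0, 0, 1]
    - [0, 0, 0, 0, 0, 0, 1]
  squeeze: 70

```text
time: 8.85
tcp_pos: [0.5126, 0.3957, 0.1426]
orientation: [-0.001, 1.0, 0.029, 0.002]
force: [-0.7, -1.3, 6.1]
gripper_width: 0.256
gripper_force: 68.4
```

Call:
play_rows:
  series:
    - [0, 0, 0, 0, 0, 0, 1]
    - [0, 0, 0, 0, 0, 0, 1]

```text
time: 9.05
tcp_pos: [0.5127, 0.3957, 0.1426]
orientation: [-0.001, 1.0, 0.029, 0.002]
force: [-0.1, -0.3, 5.5]
gripper_width: 0.259
gripper_force: 68.4
```

```bash
python3 - <<'E'
from h import *
s=bot.read_state();print({k:np.round(s[k],4) for k in("tcp_pos","orientation","force","torque","gripper_width","gripper_force")})
c=grab("wrist"); save(c,"w4.png",None,1.0)
E
```

```text
{'tcp_pos': array([0.5127, 0.3957, 0.1426]), 'orientation': array([-7.000e-04,  9.996e-01,  2.950e-02,  1.800e-03]), 'force': array([-0.0995, -0.3137,  5.5079]), 'torque': array([-0.2313, -0.0033, -0.0186]), 'gripper_width': np.float64(0.2587), 'gripper_force': np.float64(68.3709)}
```

View pics/w4.png

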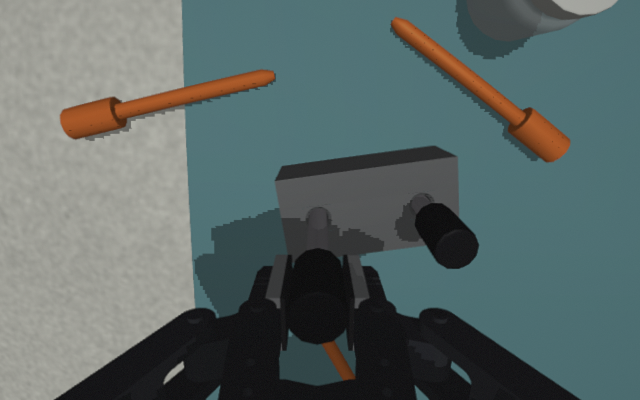

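The head sits squarely between the pads at (318,300). The arm was nudged 5 mm up as the pads swung forward. Lifting now.

Call:
play_rows:
  series:
    - [0, 0, 0, 0, 0, -0.05, 1]
    - [0, 0, 0, 0, 0, -0.1, 1]
    - [0, 0, 0, 0, 0, -0.15, 1]
    - [0, 0, 0, 0, 0, -0.2, 1]
    - [0, 0, 0, 0, 0, -0.2, 1]
    - [0, 0, 0, 0, 0, -0.2, 1]
    - [0, 0, 0, 0, 0, -0.2, 1]
    - [0, 0, 0, 0, 0, 0, 1]

```text
time: 9.9
tcp_pos: [0.5129, 0.3961, 0.3123]
orientation: [-0.002, 1.0, 0.029, 0.004]
force: [0.3, -0.2, -1.2]
gripper_width: 0.263
gripper_force: 68.9
```

```bash
python3 - <<'E'
from h import *
s=bot.read_state();print({k:np.round(s[k],4) for k in("tcp_pos","orientation","force","torque","gripper_width","gripper_force")})
W=grab("wrist");S=grab("scene");T=grab("top"); X=s["tcp_pos"]
u=proj(S,[X+[0,0,-.06]])[0].astype(int);v=proj(T,[X])[0].astype(int);print(u,v)
im=np.hstack([cv2.resize(W["color"][80:360,180:460],(400,400)),cv2.resize(S["color"][max(0,u[1]-60):u[1]+60,u[0]-60:u[0]+60],(400,400))])
cv2.imwrite("pics/w5.png",im[:,:,::-1])
E
```

```text
{'tcp_pos': array([0.5129, 0.3961, 0.3123]), 'orientation': array([-0.0024,  0.9996,  0.0294,  0.0044]), 'force': array([ 0.3189, -0.1861, -1.1612]), 'torque': array([ 0.0243, -0.0418, -0.0181]), 'gripper_width': np.float64(0.2632), 'gripper_force': np.float64(68.9081)}
[489 222] [125 212]
```

View pics/w5.png

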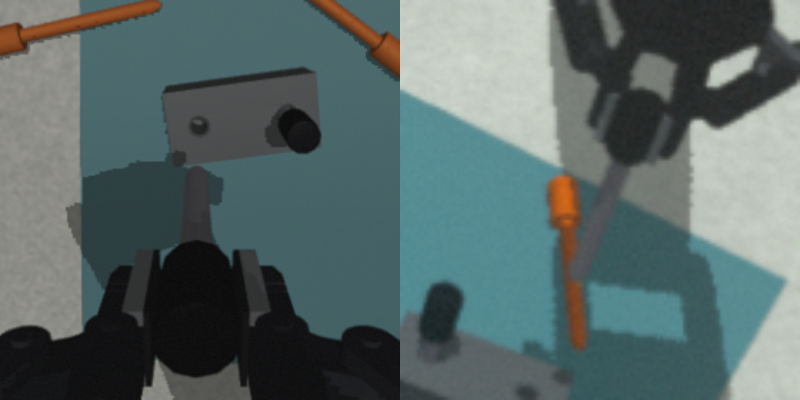

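Call:
play_rows:
  series:
    - [0, 0, 0, 0, 0.2, 0, 1]
    - [0, 0, 0, 0, 0.23, 0, 1]
    - [0, 0, 0, 0, 0.23, 0, 1]
    - [0, 0, 0, 0, 0.23, 0, 1]
    - [0, 0, 0, 0, 0.23, 0, 1]
    - [0, 0, 0, 0, 0.23, 0, 1]
    - [0, 0, 0, 0, 0.23, 0, 1]
    - [0, 0, 0, 0, 0.23, 0, 1]

```text
time: 10.85
tcp_pos: [0.5261, 0.1227, 0.3024]
orientation: [-0.0, 1.0, 0.029, -0.003]
force: [0.8, 0.0, -1.1]
gripper_width: 0.261
gripper_force: 69.0
```

Call:
play_rows:
  series:
    - [0, 0, 0, 0, 0.23, 0, 1]
    - [0, 0, 0, 0, 0.23, 0, 1]
    - [0, 0, 0, 0, 0.23, 0, 1]
    - [0, 0, 0, 0, 0.06, 0, 1]
    - [0, 0, 0, 0, 0, 0, 1]
    - [0, 0, 0, 0, 0, 0, 1]

```text
time: 11.45
tcp_pos: [0.5334, 0.0126, 0.3039]
orientation: [-0.001, 1.0, 0.029, -0.001]
force: [0.6, 1.4, -1.1]
gripper_width: 0.258
gripper_force: 69.0
```

```bash
python3 - <<'E'
from h import *
s=bot.read_state();print({k:np.round(s[k],4) for k in("tcp_pos","orientation","force")})
W=grab("wrist");S=grab("scene");T=grab("top"); X=s["tcp_pos"]
for n,c in(("W6",W),("S6",S),("T6",T)): np.savez(n+".npz",**{k:np.array(v) for k,v in c.items()})
u=proj(S,[X+[0,0,-.1]])[0].astype(int);v=proj(T,[X+[0,0,-.1]])[0].astype(int);print(u,v,proj(W,[[.535,.0134,.125]]))
im=np.hstack([cv2.resize(W["color"][80:360,180:460],(400,400)),cv2.resize(S["color"][max(0,u[1]-60):u[1]+60,u[0]-60:u[0]+60],(400,400))])
cv2.imwrite("pics/w6.png",im[:,:,::-1])
E
```

```text
{'tcp_pos': array([0.5334, 0.0126, 0.3039]), 'orientation': array([-7.000e-04,  9.996e-01,  2.940e-02, -1.300e-03]), 'force': array([ 0.6287,  1.3607, -1.0881])}
[328 165] [319 204] [[316.47913647 177.57914418]]
```

View pics/w6.png

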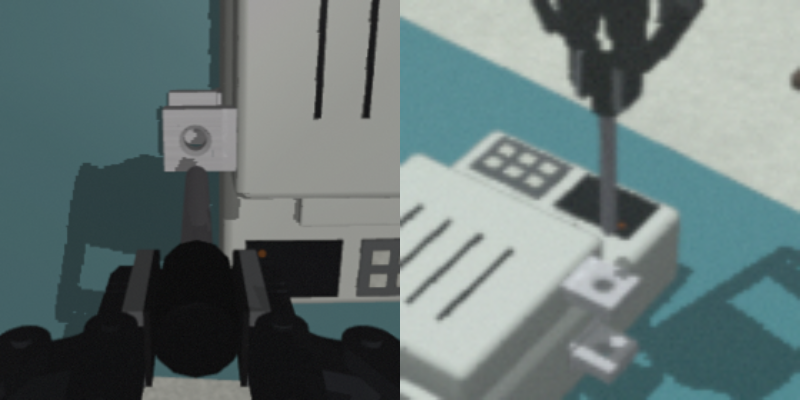

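The wrist crop shows the upper hole at (195,139) and the pin tip just in front of it at (196,168). Both lugs show in the scene view, with the pin above. Now the pin axis and tip relative to the hole.

```bash
python3 - <<'E'
from h import *
W=dict(np.load("W6.npz"));S=dict(np.load("S6.npz"));T=dict(np.load("T6.npz"))
u,ax=hole(W,(316.5,177.3),13);print("hole W",u,ax,pz(W,[u],.125))
def cloud(c,x0,y0,x1,y1):
    uv=np.array([(x,y) for y in range(y0,y1) for x in range(x0,x1)]);return uv,pd(c,uv)
from scipy.optimize import least_squares
allP=[]
for nm,c,roi in(("W",W,(290,180,345,265)),("S",S,(290,110,370,200))):
    uv,P=cloud(c,*roi); m=(np.hypot(P[:,0]-.533,P[:,1]-.013)<.02)&(P[:,2]>.155)&(P[:,2]<.283)
    P=P[m];print(nm,len(P),"zmin",P[:,2].min())
    def f(p): # vertical-ish cylinder r=6mm
        a=p[0]+p[2]*(P[:,2]-.23);b=p[1]+p[3]*(P[:,2]-.23);return np.hypot(P[:,0]-a,P[:,1]-b)-.006
    Q=P; 
    r=least_squares(f,[.533,.013,0,0],loss="soft_l1",f_scale=.001).x
    print(nm,"axis@.23",r[:2].round(4),"slope",r[2:].round(4),"tip@.17",(r[:2]-.06*r[2:]).round(4))
h=proj(S,[[.535,.0134,.125],[.535,.0134,.055],[.5316,.0168,.055]]);print(h)
for g,z in((h[0],.125),(h[1],.055)):
    try: 
        u,ax=hole(S,g,8);print("hole S",u,ax,pz(S,[u],z))
    except Exception as e: print(e)
E
```

```text
hole W [316.39146614 177.74925327] [21.7782402  22.88482666] [[0.53483848 0.0134696  0.125     ]]
W 958 zmin 0.17593808865162008
W axis@.23 [0.5288 0.0126] slope [0.0215 0.0004] tip@.17 [0.5276 0.0126]
S 173 zmin 0.17079096316616382
S axis@.23 [0.5292 0.0125] slope [0.0312 0.0015] tip@.17 [0.5273 0.0124]
[[328.40712266 189.51693266]
 [328.26016614 208.55339634]
 [330.07821024 208.40335807]]
hole S [328.53613377 190.03137493] [5.05137396 7.62191343] [[0.53624733 0.01479421 0.125     ]]
hole S [328.81261635 209.06666183] [3.67958546 6.45307207] [[0.5355454  0.01567435 0.055     ]]
```

Call:
play_rows:
  series:
    - [0, 0.016, 0, 0, 0, 0, 1]
    - [0, 0, 0, 0.029, -0.009, 0, 1]
    - [0, 0, 0, -0.002, 0, 0.09, 1]
    - [0, 0, 0, -0.002, 0, 0.09, 1]
    - [0, 0, 0, -0.001, 0, 0.05, 1]
    - [0, 0, 0, 0, 0, 0, 1]
    - [0, 0, 0, 0, 0, 0, 1]

```text
time: 12.3
tcp_pos: [0.5382, 0.0133, 0.2704]
orientation: [-0.0, 0.999, 0.029, 0.012]
force: [-0.5, 0.3, -1.4]
gripper_width: 0.264
gripper_force: 69.0
```

```bash
cat >> h.py <<'E'
from scipy.optimize import least_squares
def axis(zlo,zhi,n):
    s=bot.read_state();X=s["tcp_pos"];q=rot(s["orientation"]);print("tcp",X.round(4),"toolz",q[:,2].round(4),"F",s["force"].round(2))
    C={}
    for nm in("wrist","scene"):
        c=C[nm]=grab(nm);p=proj(c,[[X[0],X[1],zlo],[X[0],X[1],zhi]]);a=np.clip(p.min(0).astype(int)-25,0,399);b=p.max(0).astype(int)+25
        uv=np.array([(x,y) for y in range(a[1],min(b[1],400)) for x in range(a[0],min(b[0],640))]);P=pd(c,uv)
        P=P[(np.hypot(P[:,0]-X[0],P[:,1]-X[1])<.018)&(P[:,2]>zlo)&(P[:,2]<zhi)];zm=(zlo+zhi)/2
        f=lambda p:np.hypot(P[:,0]-p[0]-p[2]*(P[:,2]-zm),P[:,1]-p[1]-p[3]*(P[:,2]-zm))-.006
        r=least_squares(f,[X[0],X[1],0,0],loss="soft_l1",f_scale=.001).x
        print(nm,len(P),"zmin",P[:,2].min().round(4),"axis@%.3f"%zm,r[:2].round(4),"slope",r[2:].round(4),"@.125",(r[:2]+(.125-zm)*r[2:]).round(4))
    return C
E
python3 - <<'E'
from h import *
C=axis(.135,.243,"a")
E
```

```text
tcp [0.5382 0.0133 0.2704] toolz [ 0.0241  0.0016 -0.9997] F [-0.51  0.33 -1.43]
wrist 957 zmin 0.1437 axis@0.189 [0.5357 0.0134] slope [-0.0051  0.    ] @.125 [0.536  0.0134]
scene 156 zmin 0.1364 axis@0.189 [0.5364 0.0131] slope [0.0075 0.0058] @.125 [0.5359 0.0127]
```

Call:
play_rows:
  series:
    - [0, 0, 0, -0.003, 0, 0.05, 1]
    - [0, 0, 0, -0.002, 0, 0.05, 1]
    - [0, 0, 0, -0.002, 0, 0.05, 1]
    - [0, 0, 0, 0, 0, 0, 1]

```text
time: 12.8
tcp_pos: [0.5369, 0.0135, 0.2463]
orientation: [-0.001, 1.0, 0.029, 0.011]
force: [-0.9, -0.8, -1.7]
gripper_width: 0.26
gripper_force: 69.0
```

Call:
play_rows:
  series:
    - [0, 0, 0, -0.001, 0, 0.05, 1]
    - [0, 0, 0, -0.001, 0, 0.05, 1]
    - [0, 0, 0, -0.001, 0, 0.05, 1]
    - [0, 0, 0, 0, 0, 0, 1]

```text
time: 13.2
tcp_pos: [0.5372, 0.0135, 0.224]
orientation: [-0.001, 1.0, 0.029, 0.011]
force: [0.0, -0.1, -0.9]
gripper_width: 0.263
gripper_force: 69.1
```

Call:
play_rows:
  series:
    - [0, 0, 0, -0.001, 0, 0.05, 1]
    - [0, 0, 0, -0.001, 0, 0.05, 1]
    - [0, 0, 0, -0.001, 0, 0.05, 1]
    - [0, 0, 0, -0.001, 0, 0.05, 1]
    - [0, 0, 0, 0, 0, 0, 1]

```text
time: 13.7
tcp_pos: [0.5375, 0.0134, 0.1941]
orientation: [-0.001, 1.0, 0.029, 0.011]
force: [-0.2, -0.3, -1.6]
gripper_width: 0.256
gripper_force: 69.1
```

Call:
play_rows:
  series:
    - [0, 0, 0, -0.001, 0, 0.04, 1]
    - [0, 0, 0, -0.001, 0, 0.04, 1]
    - [0, 0, 0, -0.001, 0, 0.04, 1]
    - [0, 0, 0, 0, 0, 0, 1]

```text
time: 14.1
tcp_pos: [0.5377, 0.0134, 0.1766]
orientation: [-0.0, 0.999, 0.029, 0.012]
force: [0.1, -0.2, -1.5]
gripper_width: 0.26
gripper_force: 69.1
```

Call:
play_rows:
  series:
    - [0, 0, 0, -0.001, 0, 0.045, 1]
    - [0, 0, 0, -0.001, 0, 0.045, 1]
    - [0, 0, 0, -0.001, 0, 0.04, 1]
    - [0, 0, 0, 0, 0, 0, 1]
    - [0, 0, 0, 0, 0, 0, 1]

```text
time: 14.6
tcp_pos: [0.5382, 0.0133, 0.1581]
orientation: [-0.0, 0.999, 0.029, 0.012]
force: [-0.2, -0.4, -1.4]
gripper_width: 0.262
gripper_force: 69.2
```

```bash
python3 - <<'E'
from h import *
s=bot.read_state();print({k:np.round(s[k],4) for k in("tcp_pos","orientation","force","torque","time","gripper_force")})
S=grab("scene");T=grab("top");W=grab("wrist")
u=proj(S,[[.535,.0134,.1]])[0].astype(int)
im=np.hstack([cv2.resize(W["color"][80:360,180:460],(400,400)),cv2.resize(S["color"][u[1]-50:u[1]+50,u[0]-50:u[0]+50],(400,400),interpolation=cv2.INTER_CUBIC)])
cv2.imwrite("pics/w7.png",im[:,:,::-1])
# head top height & tilt from wrist depth
X=s["tcp_pos"];p=proj(W,[[.5365,.0134,.18]])[0].astype(int)
uv=np.array([(x,y) for y in range(p[1]-45,min(400,p[1]+45)) for x in range(p[0]-45,p[0]+45)]);P=pd(W,uv)
m=(np.hypot(P[:,0]-.5365,P[:,1]-.0134)<.010)&(P[:,2]>.16);Q=P[m];z=np.median(Q[:,2]);Q=Q[abs(Q[:,2]-z)<.004]
print("head top",len(Q),z,np.linalg.lstsq(np.c_[Q[:,:2]-Q[:,:2].mean(0),np.ones(len(Q))],Q[:,2],rcond=None)[0])
h=P[(np.hypot(P[:,0]-.5365,P[:,1]-.0134)<.0075)&(P[:,2]<.165)&(P[:,2]>.127)];print("shaft z",len(h),h[:,2].max() if len(h) else None)
E
```

```text
{'tcp_pos': array([0.5382, 0.0133, 0.1581]), 'orientation': array([-4.000e-04,  9.995e-01,  2.930e-02,  1.240e-02]), 'force': array([-0.1583, -0.4134, -1.386 ]), 'torque': array([ 0.0447,  0.1996, -0.0118]), 'time': np.float64(14.6), 'gripper_force': np.float64(69.1705)}
head top 2063 0.1818086648546762 [-0.01511748 -0.00735662  0.18179047]
shaft z 0 None
```

View pics/w7.png

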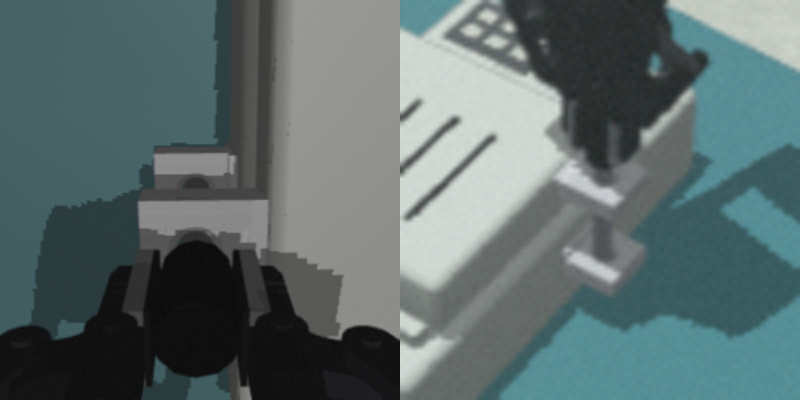

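The pin runs through both lugs, with the shaft visible between them at (603,230). The head top reads 181.8 mm, which leaves 16.8 mm bare, so I'll go down 1.7 mm and settle.

Call:
play_rows:
  series:
    - [0, 0, 0, 0, 0, 0.011, 1]
    - [0, 0, 0, 0, 0, 0, 1]
    - [0, 0, 0, 0, 0, 0, 1]
    - [0, 0, 0, 0, 0, 0, 1]
    - [0, 0, 0, 0, 0, 0, 1]
    - [0, 0, 0, 0, 0, 0, 1]

```text
time: 15.35
tcp_pos: [0.5383, 0.0134, 0.1568]
orientation: [-0.0, 0.999, 0.029, 0.013]
force: [-0.6, 0.3, -1.0]
gripper_width: 0.257
gripper_force: 69.2
```

```bash
python3 - <<'E'
from h import *
s=bot.read_state();print({k:np.round(s[k],4) for k in("tcp_pos","force","joint_velocities")})
W=grab("wrist");P=pd(W,np.array([(x,y) for y in range(80,360) for x in range(180,460)]))
m=np.hypot(P[:,0]-.5365,P[:,1]-.0134)<.010;z=np.median(P[m&(P[:,2]>.17),2]);L=P[(P[:,0]>.545)&(P[:,0]<.553)&(abs(P[:,1]-.013)<.015)&(P[:,2]>.1)&(P[:,2]<.14)]
H=P[(P[:,1]<-.04)&(P[:,1]>-.06)&(P[:,0]>.53)&(P[:,0]<.62)];print("head top",z,"lug",np.median(L[:,2]),"hood top",np.median(H[:,2]))
if abs(z-.180)<.003 and abs(np.median(L[:,2])-.125)<.004: print(order.sign_off())
E
```

```text
{'tcp_pos': array([0.5383, 0.0134, 0.1568]), 'force': array([-0.584 ,  0.3404, -1.0462]), 'joint_velocities': array([-0.0004,  0.0004, -0.0004, -0.0006,  0.0012, -0.0002])}
head top 0.18018358740757912 lug 0.12528612603095454 hood top 0.13028205340497268
the job is handed in; nothing more can be done
None
```

The job is handed in: the hood is shut, the long pin runs through both lugs with about 15 mm of shaft bare (measured), and the gripper is still holding it upright by its head. The verdict wasn't shown to me.

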